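Stow two screw jars in the divided crate and lock the hold-down bar on them

ROBOT

A 6-joint arm with a two-finger parallel gripper is mounted at the origin on the work surface. World frame = base frame: x ahead of the robot, y to its left, z up, the work surface at z = 0. Lengths are in mm, angles in degrees, forces in N, time in s.
With the tool pointing down it reaches from about 325 to 925 mm from the base axis. Payload 3.1 kg.
Tool frame: the origin (TCP) lies at the very end of the fingers, on their centre line; the grasp point (between the pads) lies grasp_offset behind it (grasp_offset is the distance from the TCP to the grasp point, in mm); z points along the fingers, y is the line along which they close (so a half turn about z gives the same grasp; the last joint's range is limited). The gripper opens to 85 mm and grips with 20 to 120 N. Pads are 22 mm wide; open, the fingers measure 114 mm over their backs; the gripper's body (76 mm by 85 mm) begins 54 mm behind the grasp point. The pads swing forward as they close: fully open they stand 13 mm farther back than shut.
Start: joints at [-82.747, 12.427, 92.441, -0, 75.132, -6.429], TCP at [147.856, -607.271, 231.3] pointing down, gripper open.
Joint ranges: [-157.48, 157.48], [-44.54, 120.13], [17.64, 146.25], [-64.5, 244.5], [7.68, 150.69], [-147.95, 147.95]. Speed limits (degrees/s): [159.86, 159.86, 180, 180, 180, 180].

INTERFACE

Orientations are given as [roll, pitch, yaw] about the fixed x, y, z axes, in that order (R = Rz(yaw) Ry(pitch) Rx(roll)).
In Python, from station import * gives the robot as it stands. Calls block until the motion is done:
- goto(position, orientation): joint-space move of the TCP to a pose.
- move_l(position, attitude=None, speed=150): straight line of the TCP; attitude=None keeps the orientation; speed is the mean speed in mm/s.
- move_j(angles): joint-space move.
- grip(opening, squeeze=None): finger opening in mm; squeeze is the grip in N (None keeps the last); returns when the fingers have stopped.
- wait(seconds).
- solve_ik(position, orientation): joint angles nearest the present ones, or None.
- get_obs(): the state.
- get_image(name): name is "side" or "top" or "wrist"; returns the picture (384x512x3 uint8, red, green, blue); there is no depth.
- get_calibration(name): a dict with "fx", "fy", "cx", "cy" (pixels), "R" (3x3) and "t" (3): a world point X has camera coordinates R X + t; the wrist camera has in their place "mount" (4x4, takes a point from camera to tool coordinates, whose origin is the TCP and whose axes are the flange's). Camera axes: x right, y down, z forward; pixel columns grow to the right and rows downward; lengths in mm; the calibration is good to about 2 mm. A picture is of the moment at which its call begins: read the wrist's pose just before it. get_calibration takes no time and is no camera call.
A pose or a line that the arm cannot do raises Unreachable and nothing moves.
- sign_off(): hands the job in; it is judged then, once.
Trained networks look in the newest picture that a camera, given by its name, has taken for a name from the list of things; names that differ only in an ending like _2 or _b are one class to them, and where a whole thing is asked for, a point or a joint stands for the part that bears it (a point fixed in the world has none). Each returns a list of dicts, best first, with "score" (0 to 1); they miss things now and then, are a little off and sometimes report something else, mostly with a low value. They report only what shows in the picture. A call takes as long as a camera call. They do not tell look-alikes from the thing itself.
- spot_in(name, camera): "extent" ([centre column, centre row, width, height] in pixels, round what is visible of it).
- regions_of(name, camera): "region" (384x512 bool, what is visible of it) and "extent" ([centre column, centre row, width, height] in pixels, round what is visible of it).
The state is a dict: "t": time; "joint_pos": joint angles; "qvel": joint speeds; "effort": joint torques, N m; "tcp_pos": TCP position; "ee_rot": TCP orientation; "wrist_force": force on the tool from outside, world axes, zero at the start; "moment": the same for the moment, N m; "grip_width": finger opening in mm; "grip_force": force on a finger pad.
Only numpy, scipy, OpenCV 4.12 (cv2) and the standard library are available. Lean on these libraries where they do the work, as an engineer would, in place of code of your own. Each camera call takes 0.05 s, during which the arm holds its last target. There are 200 camera calls.

TASK

Without lifting them, slide the two wide glass jars along the shelf into the two empty bays of the divided crate, one jar per bay, upright and pushed fully home against the back board. Then gently lower the crate's hold-down bar until it rests on a jar lid, and only then lock it by swinging its clamp lever all the way round towards the crate's open front. Leave the steel tin in its bay, and leave the dish and the torch alone.

Things in the scene. Friction and masses are not known exactly. Their poses are not given: they have to be found in the camera images.
- crate: fixed plywood crate, open at the top, bottom (things stand on the shelf itself) and front, three bays side by side. Origin on the shelf in the middle bay; +x from the open front to the back board, +y to its left end, z up. Walls between bays 8 mm thick, 60 mm high, from x = -34 mm (rounded) to the back board, inner face at x = +45 mm, 75 mm high
- bay_left (a point): where the centre of the underside of a jar belongs when fully home in the left bay (crate x = 0, y = +110 mm). Bay 102 mm clear width. Of the three bays one, which varies, holds the tin; the two empty ones show a flat cork disc, not in the way
- bay_mid (a point): the same for the middle bay (crate x = 0, y = 0)
- bay_right (a point): the same for the right bay (crate x = 0, y = -110 mm)
- post_left (a point): top of the left 12 mm steel post (crate x = +12 mm, y = +183 mm, 170 mm high) that guides the bar
- post_right (a point): top of the like post at the right end (y = -183 mm)
- jar_a: squat glass jar of screws with a black screw lid, on the shelf in front of the crate, on the robot's left; 90 mm diameter (too wide for many grippers), glass 66 mm high, lid 87 mm diameter. The lid is screwed on by an unknown amount: overall height 78 to 88 mm, differing between jars; it does not give when pressed. 0.3 to 0.65 kg. Origin at the centre of its underside, z up
- jar_b: second jar of the same kind, its lid height also unknown (78 to 88 mm overall), on the robot's right. Origin at the centre of its underside, z up. Either jar may go in either empty bay
- tin: low plain steel tin with a lid, 92 mm diameter, 54 mm high, standing in one bay of the crate, where it is to stay. Origin at the centre of its underside
- bar: bright steel hold-down bar across all three bays, along crate y, 24 mm wide, 16 mm thick, at crate x = +12 mm. Origin at the middle of its underside. Slides straight up and down on the posts, underside 135 mm (highest) to 65 mm above the shelf, and stays where it is left (0.9 kg; about 3 N pushes it down, 20 N lifts it). It comes to rest on the taller jar lid
- bar_pad (a point): middle of the top face of the black rubber press pad on the middle of the bar; pad 50 mm (crate x) by 70 mm (crate y), 24 mm above the bar's underside. Press down here.
- lever (a joint): clamp lever angle in rad: 0 = pointing out to the crate's left (+y), grows as its end swings towards the open front (crate -x), to 1.57 = pointing straight to the front, against its stop, locked. Starts 0 to 0.25 (unlocked). It is stiff by about 0.06 N m and stays where it is left.
- lever_pivot (a point): point on the vertical axis of the clamp lever, at mid-height of its arm; rides on the left end of the bar, at crate x = -16 mm, y = +183 mm, 52 mm above the bar's underside. A guide sleeve of the bar (30 mm in crate x by 26 mm in y) is just behind it round the post.
- lever_end (a point): end of the dark steel clamp lever, 75 mm from the pivot, at mid-height of the arm (arm 14 mm wide, 18 mm high, straight and level; nothing under its outer part).
- dish: white ceramic dish, 100 mm diameter, 35 mm high, on the shelf to the right of the crate; leave alone. Origin at the centre of its underside.
- torch: orange plastic torch standing on its 52 mm wide head, 150 mm high, on the shelf to the left; leave alone. Origin at the centre of its underside.
There are look-alikes about, which are no part of the job. Leave any blue or pink look-alike of the jar_b alone.

How it is judged (in metres and radians):
On the way, in this order (a step that is already met when the one before it is completed fails the run):
1. both jars stand home in bays of their own, the bar not yet on them (x of jar_a in the frame of crate between -0.007 and 0.007 m and (y of jar_a in the frame of crate between -0.122 and -0.098 m or y of jar_a in the frame of crate between -0.012 and 0.012 m or y of jar_a in the frame of crate between 0.098 and 0.122 m) and angle between each of jar_a, jar_b's own z axis and vertical below 0.06 rad and height (world z) of each of jar_a, jar_b below 0.008 m and x of jar_b in the frame of crate between -0.007 and 0.007 m and (y of jar_b in the frame of crate between -0.122 and -0.098 m or y of jar_b in the frame of crate between -0.012 and 0.012 m or y of jar_b in the frame of crate between 0.098 and 0.122 m) and not (contact force between bar and jar_a above 0.3 N or contact force between bar and jar_b above 0.3 N)), for 0.1 s.
2. the bar rests on a jar lid, the lever still unlocked (x of jar_a in the frame of crate between -0.007 and 0.007 m and (y of jar_a in the frame of crate between -0.122 and -0.098 m or y of jar_a in the frame of crate between -0.012 and 0.012 m or y of jar_a in the frame of crate between 0.098 and 0.122 m) and angle between each of jar_a, jar_b's own z axis and vertical below 0.06 rad and height (world z) of each of jar_a, jar_b below 0.008 m and x of jar_b in the frame of crate between -0.007 and 0.007 m and (y of jar_b in the frame of crate between -0.122 and -0.098 m or y of jar_b in the frame of crate between -0.012 and 0.012 m or y of jar_b in the frame of crate between 0.098 and 0.122 m) and (contact force between bar and jar_a above 0.3 N or contact force between bar and jar_b above 0.3 N) and value of joint lever below 0.6 rad), for 0.2 s.
3. the lever is swung to its locked stop with the bar still on the lid ((contact force between bar and jar_a above 0.3 N or contact force between bar and jar_b above 0.3 N) and value of joint lever above 1.35 rad), for 0.2 s.
At the end, for the whole second after the job is handed in: Each jar stands upright (tilt under 0.06 rad) on the shelf in a bay of its own, axis within 12 mm of a bay centre line and within 7 mm of fully home against the back board; the bar bears on at least one jar lid with more than 0.3 N; the lever is past 1.35 rad; jars at rest (all of step 3 and x of jar_a in the frame of crate between -0.007 and 0.007 m and (y of jar_a in the frame of crate between -0.122 and -0.098 m or y of jar_a in the frame of crate between -0.012 and 0.012 m or y of jar_a in the frame of crate between 0.098 and 0.122 m) and angle between each of jar_a, jar_b's own z axis and vertical below 0.06 rad and height (world z) of each of jar_a, jar_b below 0.008 m and x of jar_b in the frame of crate between -0.007 and 0.007 m and (y of jar_b in the frame of crate between -0.122 and -0.098 m or y of jar_b in the frame of crate between -0.012 and 0.012 m or y of jar_b in the frame of crate between 0.098 and 0.122 m) and linear speed of each of jar_a, jar_b below 0.02 m/s); the robot touches nothing.
It fails at once if the bar is forced onto a jar with more than 80 N (contact force between bar and jar_a above 80 N or contact force between bar and jar_b above 80 N).
It fails at once if a jar is tipped by more than 0.4 rad (angle between any of jar_a, jar_b's own z axis and vertical above 0.4 rad).
It fails at once if a jar is lifted more than 30 mm off the shelf (they are to be slid) (height (world z) of any of jar_a, jar_b above 0.03 m).
It fails at once if the tin is moved by more than 20 mm (distance of tin from where it was at the start of the episode above 0.02 m).
It fails at once if the dish or the torch is moved by more than 30 mm (distance of any of dish, torch from where it was at the start of the episode above 0.03 m).
It also fails if it takes over 72 s, if anything falls off the work surface, if the arm or the gripper's body presses on something with over 40 N, if the wrist force passes 120 N, or if a joint passes its speed limit or range.

## Working session

There is one attempt and no reset: what is moved stays moved. The work goes in short steps, each a Python script; the robot and the scene stay as the last script left them, time stands still between calls to the robot, and variables do not carry over. Pictures are saved under pics/ and viewed, at most 10 in all, crops included, and the job is handed in when it is done.

```bash
mkdir -p pics; ls
python3 - <<'E'
from station import *
import cv2, numpy as np
ims=[]
for c in("side","top"):
    im=get_image(c); cv2.imwrite(f"pics/{c}0.png",im[:,:,::-1])
    k=get_calibration(c); print(c,k["fx"],k["cx"],k["cy"],np.round(k["R"],3).tolist(),np.round(k["t"],1))
    for n in("jar_a","tin","bar","bar_pad","lever","dish","torch","crate"):
        print(n,[(round(d["score"],2),np.round(d["extent"]).tolist()) for d in spot_in(n,c)])
print(get_obs(), get_calibration("wrist"))
try: print(grasp_offset)
except Exception as e: print(e)
E
```

```text
pics
side 382.2102050203932 252.36677789181064 193.6963583083125 [[-0.982, -0.187, 0.002], [-0.133, 0.696, -0.706], [0.131, -0.694, -0.708]] [ 497.   142.1 1156.6]
jar_a [(0.81, [295.0, 156.0, 29.0, 33.0]), (0.72, [315.0, 191.0, 26.0, 35.0]), (0.68, [268.0, 180.0, 24.0, 35.0]), (0.65, [204.0, 187.0, 38.0, 102.0]), (0.57, [251.0, 259.0, 31.0, 47.0])]
tin [(0.97, [213.0, 227.0, 23.0, 32.0]), (0.49, [263.0, 136.0, 26.0, 18.0])]
bar [(0.68, [203.0, 186.0, 36.0, 104.0])]
bar_pad [(0.94, [206.0, 186.0, 33.0, 99.0])]
lever [(0.61, [202.0, 224.0, 12.0, 27.0]), (0.22, [252.0, 258.0, 31.0, 49.0])]
dish [(0.71, [265.0, 134.0, 26.0, 16.0])]
torch [(0.85, [211.0, 350.0, 27.0, 46.0]), (0.6, [208.0, 194.0, 54.0, 124.0])]
crate [(0.71, [205.0, 195.0, 52.0, 123.0])]
top 422.36323654337303 254.3705429545341 197.89066979538032 [[0.013, -1.0, -0.002], [-0.996, -0.012, -0.092], [0.092, 0.003, -0.996]] [  17.7  498.3 1184.4]
jar_a [(0.79, [197.0, 204.0, 34.0, 30.0]), (0.79, [308.0, 200.0, 34.0, 40.0]), (0.71, [304.0, 262.0, 34.0, 32.0]), (0.58, [359.0, 226.0, 39.0, 33.0])]
tin [(0.87, [228.0, 156.0, 32.0,
[... 823 characters left out ...]
array([1.79998617e+02, 5.06278742e-04, 1.36811859e+01]), 'wrist_force': array([ 0.09744884,  0.43374974, -0.17908112]), 'moment': array([0.0027907 , 0.03518376, 0.00312717]), 'grip_force': 0.0, 'grip_width': 85.26773241871736} {'fx': 277.67550040425147, 'fy': 277.67550040425147, 'cx': 255.84994620476763, 'cy': 190.8646051265045, 'mount': array([[ 5.58393072e-04, -9.58905436e-01, -2.83725313e-01,
         7.13086182e+01],
       [ 9.99999527e-01,  7.61312846e-04, -6.04930934e-04,
         3.38464939e-01],
       [ 7.96075286e-04, -2.83724841e-01,  9.58905408e-01,
        -1.42968889e+02],
       [ 0.00000000e+00,  0.00000000e+00,  0.00000000e+00,
         1.00000000e+00]])}
18.700000000000003
```

Run:
```python
import cv2
t=cv2.imread("pics/top0.png")[110:290,70:440]
cv2.imwrite("pics/t1.png",cv2.resize(t,None,fx=2.16,fy=2.16,interpolation=cv2.INTER_CUBIC))
s=cv2.imread("pics/side0.png")[110:380,150:350]
cv2.imwrite("pics/s1.png",cv2.resize(s,None,fx=2.2,fy=2.2,interpolation=cv2.INTER_CUBIC))
```

```text
(no output)
```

View pics/t1.png

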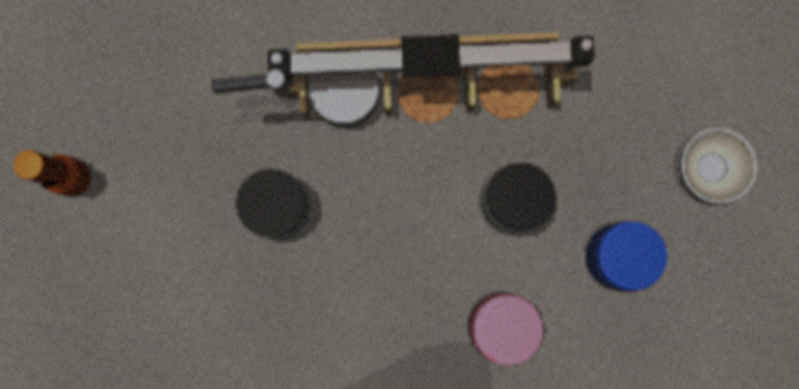

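View pics/s1.png

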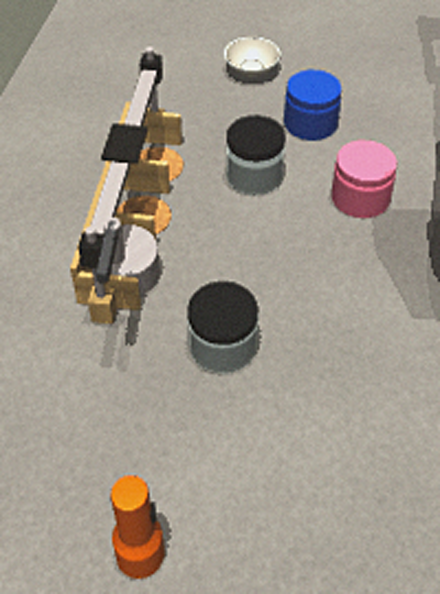

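Top view: the black-lidded jars are at (196,204) for jar_a (robot's left) and (311,202) for jar_b (robot's right). The blue (360,228) and pink (305,262) look-alikes don't count because only the black lids match. The tin is in the left bay, the middle and right bays show cork, and the lever points left.

```bash
cat > h.py <<'E'
import numpy as np, cv2
from station import *
def cal(c):
    k=get_calibration(c)
    if "mount" in k:
        from scipy.spatial.transform import Rotation as Ro
        o=get_obs(); T=np.eye(4); T[:3,:3]=Ro.from_euler("xyz",o["ee_rot"],degrees=True).as_matrix(); T[:3,3]=o["tcp_pos"]
        M=np.linalg.inv(T@k["mount"]); k["R"],k["t"]=M[:3,:3],M[:3,3]
    k["R"]=np.array(k["R"]);k["t"]=np.array(k["t"])
    return k
def proj(k,X):
    p=np.atleast_2d(X)@k["R"].T+k["t"]; return np.c_[k["fx"]*p[:,0]/p[:,2]+k["cx"],k["fy"]*p[:,1]/p[:,2]+k["cy"]]
def unproj(k,uv,z):
    d=k["R"].T@np.array([(uv[0]-k["cx"])/k["fx"],(uv[1]-k["cy"])/k["fy"],1]); c=-k["R"].T@k["t"]
    return c+d*(z-c[2])/d[2]
E
python3 - <<'E'
from h import *
k=cal("top")
L=unproj(k,(198.7,136.9),170);R=unproj(k,(341.8,130.8),170)
d=(L-R)[:2]; print("posts",L,R,np.hypot(*d)); y=d/np.hypot(*d); x=np.array([y[1],-y[0]])
O=(L+R)[:2]/2-12*x; print("origin",O,"yaw",np.degrees(np.arctan2(x[1],x[0])))
im=cv2.imread("pics/top0.png"); ims=cv2.imread("pics/side0.png"); ks=cal("side")
for n,(u,v) in dict(a=(196,204),b=(311,202),blue=(360,228),pink=(305,262)).items():
    p=unproj(k,(u,v),83)
    if n in "ab":
        g=im[v-25:v+25,u-28:u+28].max(2); m=(g<52).astype(np.uint8)
        nn,l,s,c=cv2.connectedComponentsWithStats(m); i=1+s[1:,4].argmax(); uv=c[i]+[u-28,v-25]; p=unproj(k,uv,83); print(s[i],uv)
    q=p[:2]-O; print(n,p[:2],"crate",q@x,q@y)
print("lidA side",proj(ks,[[*unproj(k,(196,204),83)]]))
def C(a,b,z): return [*(O+a*x+b*y),z]
for s,(kk,I,x0,y0,w,h) in dict(top=(k,im,160,110,200,75),side=(ks,ims,170,120,100,170)).items():
    f=4 if s=="top" else 3.5
    z=cv2.resize(I[y0:y0+h,x0:x0+w],None,fx=f,fy=f,interpolation=cv2.INTER_CUBIC)
    def dot(X,col):
        u=(proj(kk,X)[0]-[x0,y0]+.5)*f; cv2.circle(z,tuple(int(t) for t in u),3,col,1)
    for b in(183,-183): dot(C(12,b,170),(0,0,255))
    for hz in(135,): 
        for aa in(-13,37):
            for b in(-35,35): dot(C(aa,b,hz+24),(0,255,0))
    for b in(-165,-57,57,165): dot(C(-34,b,60),(255,255,0))
    for b in(-110,0): 
        for aa in(-45,): dot(C(aa,b,0),(255,0,255))
    dot(C(-16,183,135+61),(0,255,255)); dot(C(-16,258,135+61),(0,255,255))
    cv2.imwrite(f"pics/o_{s}.png",z)
E
```

```text
posts [638.465947   167.18978424 170.        ] [ 658.74524392 -196.79774265  170.        ] 364.55201221392264
origin [636.62417669 -15.47151513] yaw 3.1888953463978535
[ 12  10  34  32 829] [196.56091677 204.4535585 ]
a [472.64294327 180.4404024 ] crate -152.82913218452276 204.73050749135254
[ 11   9  33  32 809] [310.43510507 201.45364648]
b [ 484.67848054 -128.39901986] crate -157.99234850193878 -104.300209582529
blue [ 414.49162729 -262.08623969] crate -235.50727370280424 -233.87606954397646
pink [ 321.76896328 -113.91599718] crate -319.84394936570095 -80.77728337817625
lidA side [[251.50120293 248.00681286]]
```

View pics/o_top.png

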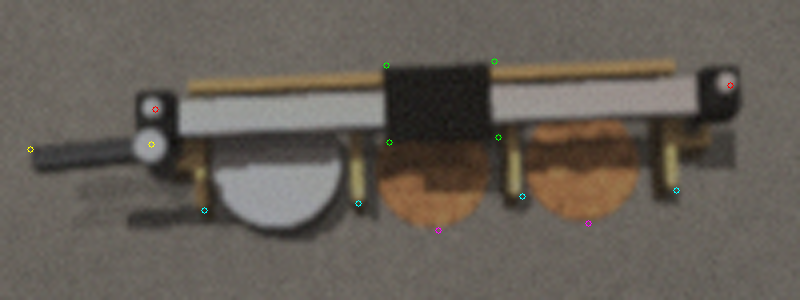

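View pics/o_side.png

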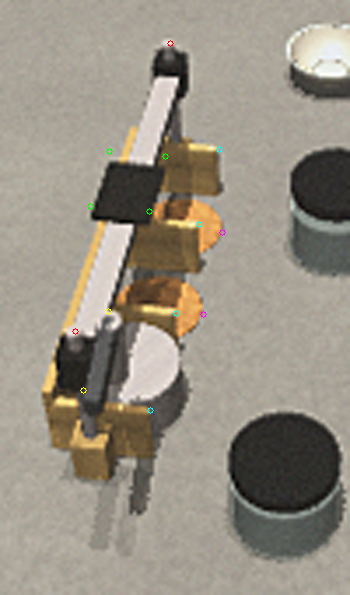

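The crate model fits both views: divider tips in the overlay top view are about 1 px (3 mm in y) off, so I shift the origin by +3 mm. Pad at overlay top (437,103), bar about 130 mm up. Pushing jar_b into the right bay first.

```bash
cat >> h.py <<'E'
O=np.array([636.6,-12.5]); YAW=3.19
cx_=np.array([np.cos(np.radians(YAW)),np.sin(np.radians(YAW))]); cy_=np.array([-cx_[1],cx_[0]])
def C(a,b,z): return [*(O+a*cx_+b*cy_),z]
def inC(p): q=np.array(p)[:2]-O; return np.array([q@cx_,q@cy_])
def att(phi,tilt=15): return [180,tilt,(180+phi+YAW+180)%360-180]
def jars(name):
    """lid centres of black jars, crate frame"""
    im=get_image("top"); cv2.imwrite(f"pics/{name}.png",im[:,:,::-1]); k=cal("top")
    m=(im.max(2)<52).astype(np.uint8); n,l,s,c=cv2.connectedComponentsWithStats(m)
    return [(np.round(inC(unproj(k,c[i],83)[:2]+[0,3]),1),s[i].tolist()) for i in range(1,n) if s[i,4]>300]
def push(target,thr,step=6,speed=40):
    """step the TCP in line to target, stop on force rise along the way"""
    p=np.array(get_obs()["tcp_pos"]); t=np.array(target); n=int(np.ceil(np.linalg.norm(t-p)/step)); d=(t-p)/np.linalg.norm(t-p)
    F=0
    for i in range(1,n+1):
        move_l(list(p+(t-p)*i/n),speed=speed); F=-get_obs()["wrist_force"]@d
        if F>thr: break
    o=get_obs(); print("push F",round(F,1),"tcp crate",inC(o["tcp_pos"]).round(1),"z",o["tcp_pos"][2].round(1),"t",o["t"]); return F
E
python3 - <<'E'
from h import *
a=att(0)
goto(C(-232,-104.5,200),a); grip(50)
print(get_obs()["wrist_force"])
move_l(C(-232,-104.5,30),speed=200)
print(get_obs()["wrist_force"])
move_l(C(-110,-108.5,30),speed=100)
print(get_obs()["wrist_force"],jars("p1"),get_obs()["t"])
E
```

```text
[ 0.03910507 -0.27680592  0.74499549]
[ 0.88459725 -0.74247126 -1.17634193]
[-0.33815762  1.47690422 -0.71195517] [(array([318.9, 574.1]), [0, 40, 121, 8, 553]), (array([26.1, -2.4]), [256, 127, 30, 22, 500]), (array([-427. ,   34.9]), [146, 153, 210, 231, 9516]), (array([-151.8,  205.1]), [180, 189, 34, 32, 729])] 5.7167
```

Run:
```python
from h import *
a=get_image("side"); b=get_image("wrist"); 
s=cv2.resize(a[110:290,150:390],None,fx=2.2,fy=2.2); w=cv2.resize(b,(396,297))
z=np.zeros((396,800,3),np.uint8); z[:, :528]=s
p=get_image("top")[100:260,240:360]; p=cv2.resize(p,(270,360)); z[:360,530:]=p
cv2.imwrite("pics/c1.png",z[:,:,::-1])
```

```text
(no output)
```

View pics/c1.png

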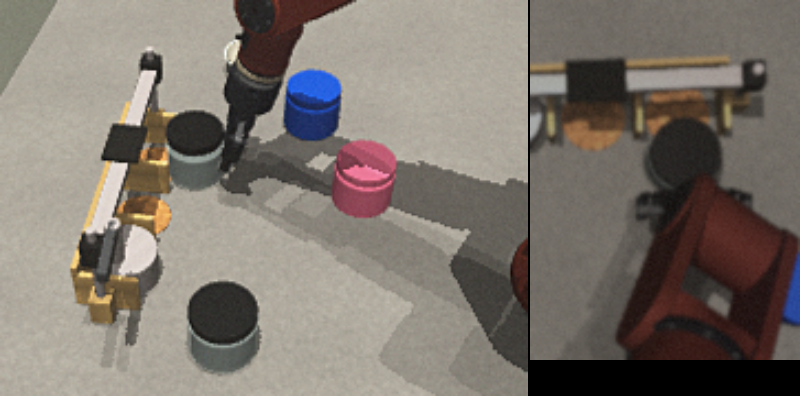

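The composite shows jar_b at inset (685,157), held between the two fingertips in front of the right bay (centre about 680), a few mm to the right. I'll trim left and push home.

Run:
```python
from h import *
move_l(C(-72,-105.5,30),speed=60)
print(get_obs()["wrist_force"])
push(C(-36,-106,30),9,step=4,speed=40)
print(get_obs()["wrist_force"])
im=get_image("top"); cv2.imwrite("pics/c2.png",cv2.resize(im[100:220,200:400],None,fx=4,fy=4,interpolation=cv2.INTER_CUBIC)[:,:,::-1])
```

```text
[ 0.31690303 -0.2684866   0.23969925]
push F 14.3 tcp crate [ -43.2 -105.7] z 29.2 t 8.6667
[-14.13665726  -2.12384575   8.65474426]
```

View pics/c2.png

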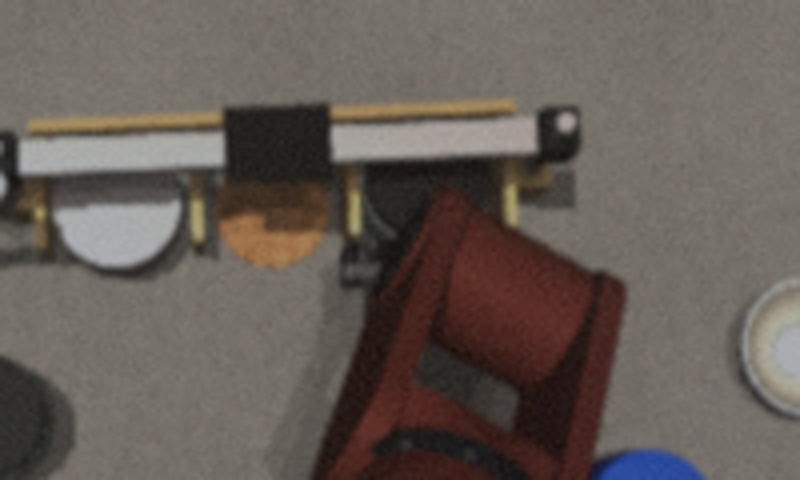

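jar_b stopped with 14 N against the back board, with the TCP 43 mm in front of the bay centre, so it looks home. Next I back off and push jar_a sideways to in front of the middle bay.

Run:
```python
from h import *
move_l(C(-75,-106,30),speed=120); move_l(C(-110,-106,180),speed=250)
s=np.array([-151.8,205.1]); e=np.array([-118,1.]); u=(e-s)/np.linalg.norm(e-s); phi=np.degrees(np.arctan2(u[1],u[0]))
a=att(phi); q=s-u*75
goto(C(*q,190),a); move_l(C(*q,30),speed=200)
print(jars("p3"))
move_l(C(*(e-u*45),30),speed=110)
o=get_obs(); print(o["wrist_force"],o["t"])
move_l(C(*(e-u*75),30),speed=150); move_l(C(*(e-u*110),190),speed=250)
goto(C(-230,160,200),a)
print(jars("p4"),get_obs()["t"])
im=cv2.imread("pics/p4.png"); cv2.imwrite("pics/c4.png",cv2.resize(im[100:240,180:380],None,fx=4,fy=4,interpolation=cv2.INTER_CUBIC))
```

```text
[(array([26.7, -2. ]), [256, 126, 30, 21, 482]), (array([ -11.4, -104.2]), [291, 140, 34, 20, 537]), (array([-309.7,  349.3]), [81, 180, 121, 204, 6996]), (array([-152.8,  207.1]), [179, 189, 34, 32, 721]), (array([-582. ,   56.3]), [205, 337, 94, 47, 2746])]
[-0.79881653  1.76146873  0.21490883] 15.375
[(array([26.3, -2.2]), [256, 127, 30, 22, 494]), (array([ -11.5, -104.2]), [290, 140, 35, 20, 546]), (array([-120.5,    4. ]), [255, 174, 31, 32, 734]), (array([-416.8,  211. ]), [111, 204, 190, 180, 8789])] 17.0917
```

View pics/c4.png

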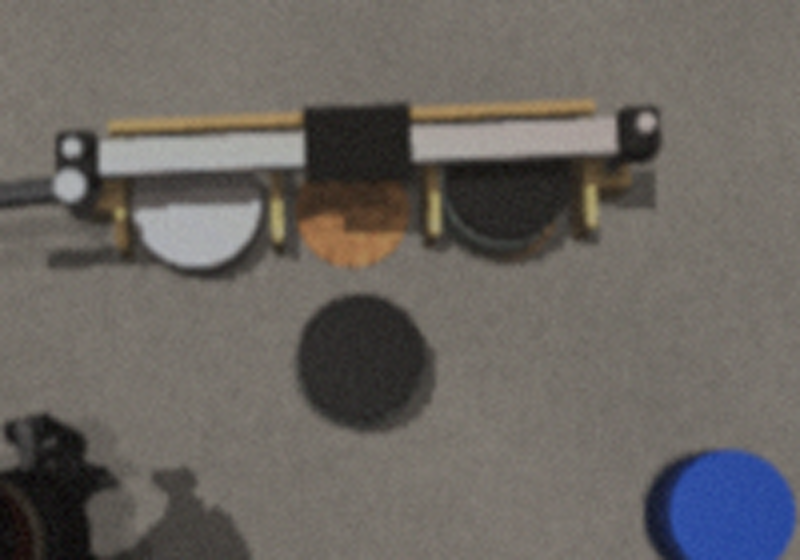

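jar_b sits in the right bay at crop (508,200), bay centre 513. jar_a is at (361,362), in front of the middle bay (centre line about 366). Pushing it home.

Run:
```python
from h import *
a=att(0)
goto(C(-200,3,190),a); move_l(C(-195,3,30),speed=200)
move_l(C(-72,0,30),speed=100)
push(C(-34,0,30),9,step=4,speed=40)
print(get_obs()["wrist_force"])
move_l(C(-75,0,30),speed=120); move_l(C(-120,0,190),speed=250)
goto(C(-230,150,220),a)
im=get_image("top"); print(get_obs()["t"])
z=cv2.resize(im[120:180,230:350],None,fx=6,fy=6,interpolation=cv2.INTER_CUBIC)
k=cal("top"); th=np.linspace(0,2*np.pi,60)
for b,col in((0,(0,255,0)),(-107,(0,255,0))):
  for dz,r in((70,43.5),(0,45)):
    P=[np.array(C(r*np.cos(t),b+r*np.sin(t),dz))-[0,3,0] for t in th]
    for u in proj(k,P): cv2.circle(z,tuple(int(v) for v in (u-[230,120]+.5)*6),1,(0,255,0) if dz else (255,0,255),-1)
cv2.imwrite("pics/c5.png",z[:,:,::-1])
s=get_image("side"); cv2.imwrite("pics/side5.png",s[:,:,::-1])
```

```text
push F 18.8 tcp crate [-43.4   0.3] z 28.3 t 23.5333
[-18.57986098  -4.10564383  14.10907184]
25.6333
```

View pics/c5.png

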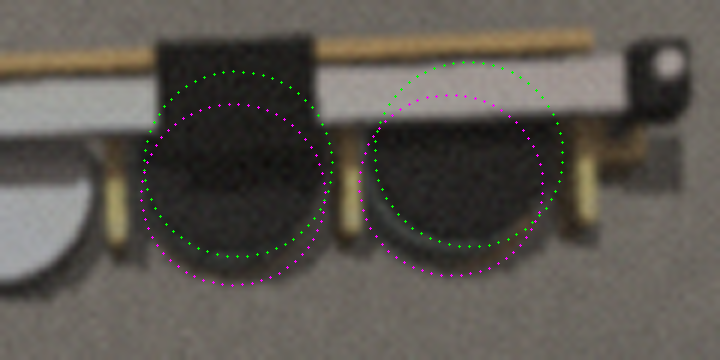

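The front edges of both lids match the model, and both pushes stopped at the same TCP depth (-43.2 and -43.4), so both jars are home. Now I lower the bar.

Run:
```python
from h import *
a=att(0,0)
goto(C(-60,0,215),a); grip(0); move_l(C(12,0,185),speed=150)
print(get_obs()["wrist_force"],get_obs()["t"])
if push(C(12,0,118),11,step=6,speed=60)<=11:
    push(C(12,0,95),16,step=1.5,speed=30)
wait(0.4); o=get_obs(); print(o["wrist_force"],o["tcp_pos"],o["t"])
```

```text
[-1.42425149 -0.65103815  0.37401756] 27.8
push F 0.8 tcp crate [11.7  0.1] z 117.3 t 30.8
push F 16.5 tcp crate [11.9  0.1] z 110.6 t 32.55
[-8.01552579  0.5972188  16.21289913] [648.44543776 -11.79582661 110.5841235 ] 32.95
```

Run:
```python
from h import *
s=get_image("side"); s0=cv2.imread("pics/side5.png")[:,:,::-1]
f=lambda i:cv2.resize(i[120:260,160:290],None,fx=3,fy=3,interpolation=cv2.INTER_CUBIC)
cv2.imwrite("pics/c6.png",np.hstack([f(s0),f(s)])[:,:,::-1])
```

```text
(no output)
```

View pics/c6.png

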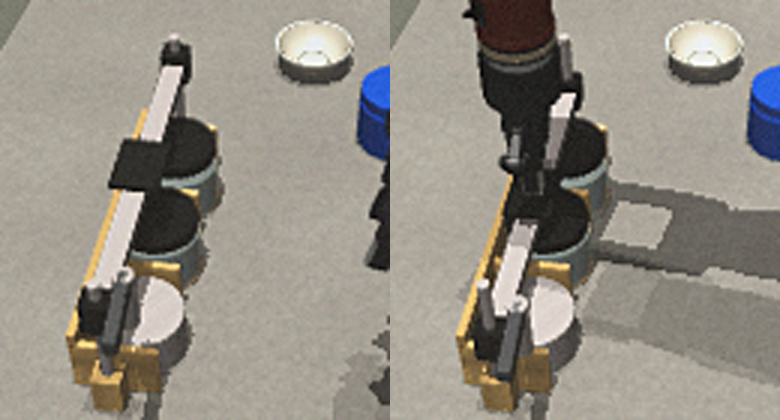

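The bar is down on the lids: the post tops now stick out at (485,290) and (563,45) in the crop. I'll release it gently, then swing the lever by straddling its arm.

Run:
```python
from h import *
move_l(C(12,0,125),speed=25); move_l(C(-40,0,215),speed=200)
P=np.array([-16,183.]); r=58
def pose(th,z,r=r):
    t=np.radians(th); q=P+r*np.array([-np.sin(t),np.cos(t)]); y=90+th+YAW
    return C(*q,z),[180,0,(y+180)%360-180]
goto(*pose(4,215)); grip(40)
p,a=pose(4,125); 
push(p,6,step=18,speed=120)
grip(32)
w0=get_obs()["wrist_force"]; print(w0,get_obs()["t"])
for th in list(range(12,85,8))+list(range(86,104,2)):
    p,a=pose(th,125); move_l(p,a,speed=70 if th<85 else 30)
    t=np.radians(th); d=-np.cos(t)*cx_-np.sin(t)*cy_
    w=get_obs()["wrist_force"]; F=-(w-w0)[:2]@d
    print(th,round(F,1),end="; ")
    if F>(9 if th>80 else 15): break
print(get_obs()["t"])
```

```text
push F -0.3 tcp crate [-20.9 240.7] z 124.2 t 38.3167
[ 0.21151242  0.54753818 -0.2666566 ] 38.5667
12 0.0; 20 -1.0; 28 -0.8; 36 0.2; 44 -0.6; 52 -0.4; 60 -0.5; 68 -0.2; 76 -0.4; 84 -0.9; 86 -0.4; 88 -0.1; 90 -1.2; 92 -0.4; 94 -1.2; 96 -1.2; 98 0.1; 100 3.6; 102 9.7; 43.7333
```

Force rose at 98–102°, so the lever is at its stop. Backing off, lifting clear and checking.

Run:
```python
from h import *
P=np.array([-16,183.]); t=np.radians(96); q=P+58*np.array([-np.sin(t),np.cos(t)])
move_l(C(*q,125),speed=40); move_l(C(*q,240),speed=150); goto(C(-230,150,260),att(0,0))
s=get_image("side"); T=get_image("top"); print(get_obs()["t"])
z=np.hstack([cv2.resize(s[120:260,160:270],(330,420)),cv2.resize(T[110:190,175:355][:, :],(470,209*1)).repeat(1,0) if False else cv2.copyMakeBorder(cv2.resize(T[115:185,180:350],(470,194)),0,226,0,0,cv2.BORDER_CONSTANT)])
cv2.imwrite("pics/c7.png",z[:,:,::-1])
```

```text
45.7333
```

View pics/c7.png

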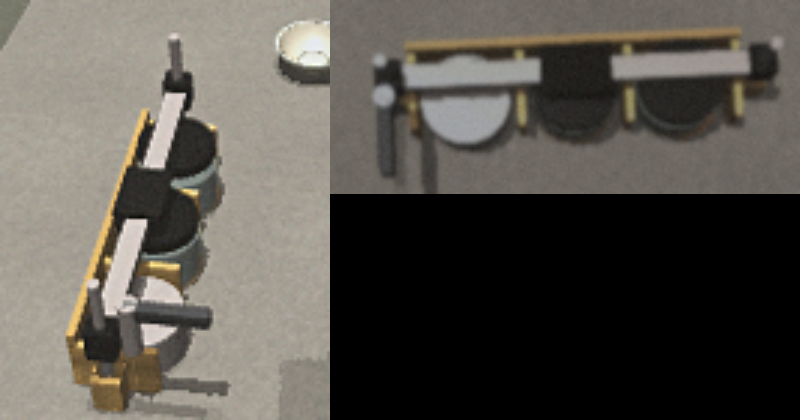

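The lever points straight to the front (inset (386,135)), the bar is down on the lids, both jars are home and the tin is in place. Handing in.

```bash
python3 -c "
from station import *
print(sign_off())"
```

```text
the job is handed in; nothing more can be done
None
```

I handed the job in at about 46 s: jar_a is in the middle bay and jar_b in the right bay, both against the back board. The bar is down on a lid and the lever is at its locked stop; the sign-off gave no verdict, and I couldn't measure the bar's force on the lid once I let go.

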